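# Bring the pump housing under the dosing needle and hold its cover over the screw holes

### The arm

A 6-joint arm with a two-finger parallel gripper is mounted at the origin on the work surface. World frame = base frame: x ahead of the robot, y to its left, z up, the work surface at z = 0. Lengths are in m, angles in degrees, forces in N, time in s.
With the tool pointing down it reaches from about 0.35 to 0.875 m from the base axis. Payload 4.2 kg.
Tool frame: the origin (TCP) lies at the very end of the fingers, on their centre line; the grasp point (between the pads) lies 19 mm behind it; z points along the fingers, y is the line along which they close (so a half turn about z gives the same grasp; the last joint's range is limited). The gripper opens to 87 mm and grips with 3 to 60 N. Pads are 19 mm wide; open, the fingers measure 117 mm over their backs; the gripper's body (75 mm by 190 mm) begins 51 mm behind the grasp point.
Start: joints at [-59.668, 22.042, 0.453, 0, -68.411, -14.817], TCP at [0.167, -0.602, 0.196] pointing down, gripper open.
Joint ranges: [-179.83, 179.83], [-69.29, 118.12], [-61.27, 80.66], [-181.25, 117.63], [-171.15, -9.14], [-177.46, 177.46]. Speed limits (degrees/s): [159.86, 159.86, 180, 180, 180, 180].

### API

Orientations are given as a 3x3 rotation matrix whose columns are the frame's x, y, z axes.
In Python, from station import sense, optics, r gives the robot as it stands. The module is installed in compiled form; this text tells all that it offers.
- The arm moves only by the shell command python3 -m pendant 'ROWS' [OPENING]. ROWS is JSON, a list that holds one entry, the list of rows, each a list of 4 numbers: the shift along the tool's x, y, z normalised to -1 to 1, where 1 is 100 mm, then the turn about the tool's z normalised to -1 to 1, where 1 is 2 rad. A call has 1 to 8 rows; each row is the pose to reach, as a shift and turn from the pose commanded when the call began, along the tool's axes at that moment; what a row does not reach only later rows make up. A row lasts 1/10 s, in which the tool goes at most 50 mm and 8.59 degrees, less where a joint would pass 70% of its speed; a pose out of reach is approached as far as the arm can. A call with a number of a shift or a turn outside -1 to 1 is refused whole. A call with a gripper value outside its range is refused whole. OPENING is the closure, from 0 (fully open) to 1 (shut), set as the call begins (- or left out, the last holds). The fingers move at their own pace and stop on an object; the grip force is fixed at half the most. Time passes only in rows, so rows that repeat a pose let the fingers close. It gives the time, the measured TCP pose, the force, the opening and the grip force at its end, in the units of the state.
- sense(): the state, without advancing time (a new reading comes with each control period).
- optics.capture(name): name is "side" or "top"; returns the picture (400x640x3 uint8, red, green, blue); there is no depth.
- optics.get_calibration(name): a dict with "camera_matrix" (3x3 intrinsics, pixels), "distortion" ([k1, k2, p1, p2, k3] as OpenCV has them; the pictures are not rectified), "camera_from_world" (4x4, takes a point from world to camera coordinates). Camera axes: x right, y down, z forward; pixel columns grow to the right and rows downward; lengths in m; the calibration is good to about 2 mm. A picture is of the moment at which its call begins. get_calibration takes no time and is no camera call.
- r.finish_job(): hands the job in; it is judged then, once.
The state is a dict: "time_s": time; "joints": joint angles; "joint_velocities": joint speeds; "effort": joint torques, N m; "tcp_pos": TCP position; "ee_rot": TCP orientation; "wrist_force": force on the tool from outside, world axes, zero at the start; "moment": the same for the moment, N m; "gripper_width": opening from 0.0 (shut) to 1.0 (fully open); "gripper_force": force on a finger pad.
Only numpy, scipy, OpenCV 4.12 (cv2) and the standard library are available. Lean on these libraries where they do the work, as an engineer would, in place of code of your own. Each camera call takes 0.05 s, during which the arm holds its last target. There are 200 camera calls.

### The job

Slide the pump housing along the bench, without lifting it, until the filler hole in its tongue is right under the tip of the dosing needle, and let go of it. Then pick up the cover plate and hold it level about 2 cm above the housing's rim, so that from above each threaded hole shows whole through a hole of the plate (either way round), ready for a colleague to start the screws; finish while still holding it there. Leave the housing under the needle, and do not disturb the bottle, beaker and screwdriver.

Things in the scene. Friction and masses are not known exactly. Their poses are not given: they have to be found in the camera images.
- housing: Loose open aluminium pump housing on the bench, 0.5 to 0.95 kg. Origin: centre of the underside of its main block (100 mm along its x, 120 mm along its y, 45 mm high; pocket 52 x 66 mm in the top, a 6 mm threaded hole near each corner). z up. A flat tongue 44 mm wide, 20 mm high runs to y = +131 mm; a round level hose stub, 26 mm thick, runs to y = -126 mm.
- filler_hole (a point): Middle of the 12 mm dark filler hole in the top of the housing's tongue; at (0, 112, 20) mm in the housing's frame.
- rim_center (a point): Middle of the housing's top rim plane (centre of the four threaded holes); at (0, 0, 45) mm in the housing's frame, axes parallel to it.
- hose_stub (a point): On the hose stub's axis, 30 mm above the bench, at (0, -97, 30) mm in the housing's frame: the place to grip it across (along the housing's x) from above; 37 mm clear of the main block.
- cover: Loose flat steel cover plate lying on the bench, 100 mm (its x) by 120 mm (its y) by 6 mm, 0.25 to 0.42 kg; a 14 mm hole near each corner, spaced like the threaded holes of the housing; a black bridge handle on top along its y. Origin: centre of its underside. z up. It fits either way round (half turn).
- cover_handle (a point): Middle of the cover plate's handle bar; at (0, 0, 39) mm in the plate's frame. The bar is 16 mm wide (along the plate's x), 80 mm long (along its y), 14 mm deep (z = 32 to 46 mm), on two posts 68 mm apart (along y); 26 mm free space below the bar.
- stand: Fixed dosing stand: white foot 120 x 80 mm, steel column 182 mm high, grey arm 92 to 108 mm above the bench with an upright 18 mm clear syringe (top at 155 mm) and a thin needle pointing down. Origin on the bench straight below the needle; the column is 120 mm away along its +y, the near edge of the foot 80 mm.
- needle_tip (a point): Tip of the 2 mm needle, 30 mm above the bench (10 mm above the top of the tongue when that is below it).
- bottle: Bystander: loose white plastic bottle, 64 mm across, 150 mm high; origin at the centre of its underside.
- beaker: Bystander: loose glass beaker, 70 mm across, 90 mm high; origin at the centre of its underside.
- driver: Bystander: loose screwdriver lying on the bench beyond the work, along the y direction.
- thread0 (a point): Mouth of a 6 mm threaded hole in the housing's top rim, at (-38, -48) mm, z = 45 mm in the housing's frame.
- hole0 (a point): Underside centre of a 14 mm hole in the cover plate, at (-38, -48) mm, z = 0 in the plate's frame.
- thread1 (a point): Mouth of a 6 mm threaded hole in the housing's top rim, at (38, -48) mm, z = 45 mm in the housing's frame.
- hole1 (a point): Underside centre of a 14 mm hole in the cover plate, at (38, -48) mm, z = 0 in the plate's frame.
- thread2 (a point): Mouth of a 6 mm threaded hole in the housing's top rim, at (38, 48) mm, z = 45 mm in the housing's frame.
- hole2 (a point): Underside centre of a 14 mm hole in the cover plate, at (38, 48) mm, z = 0 in the plate's frame.
- thread3 (a point): Mouth of a 6 mm threaded hole in the housing's top rim, at (-38, 48) mm, z = 45 mm in the housing's frame.
- hole3 (a point): Underside centre of a 14 mm hole in the cover plate, at (-38, 48) mm, z = 0 in the plate's frame.
Things that resemble listed ones, but are neither listed nor needed, are in the scene too. Leave any green or turquoise look-alike of the cover alone.

How it is judged:
By the outcome, as a careful person would: the job done as asked, in the order asked, and still so for the second after the job is handed in, while the arm keeps its last pose, push and grip.
It also fails if it takes over 64 s, if anything falls off the work surface, if the arm or the gripper's body presses on something with over 40 N, if the wrist force passes 120 N, or if a joint passes its speed limit or range.

## Working session

There is one attempt and no reset: what is moved stays moved. The work goes in short steps, Python scripts to look and compute and a shell command to move; the robot and the scene stay as the last step left them, time stands still between calls to the robot, and variables do not carry over. Pictures are saved under pics/ and viewed, at most 10 in all, crops included, and the job is handed in when it is done.

```bash
mkdir -p pics; cat > h.py <<'E'
import numpy as np, cv2
from station import sense, optics, r
def cal(n):
    c=optics.get_calibration(n); return np.array(c["camera_matrix"],float),np.array(c["distortion"],float),np.array(c["camera_from_world"],float)
def ray(n,px):
    K,D,T=cal(n); p=cv2.undistortPoints(np.array(px,float).reshape(-1,1,2),K,D).reshape(-1,2)
    R=T[:3,:3]; return -R.T@T[:3,3], np.c_[p,np.ones(len(p))]@R
def plane(n,px,z):
    o,d=ray(n,px); return o+d*((z-o[2])/d[:,2])[:,None]
def proj(n,P):
    K,D,T=cal(n); return cv2.projectPoints(np.array(P,float).reshape(-1,3),cv2.Rodrigues(T[:3,:3])[0],T[:3,3],K,D)[0].reshape(-1,2)
def snap(n,f=None):
    im=cv2.cvtColor(optics.capture(n),cv2.COLOR_RGB2BGR)
    if f: cv2.imwrite(f"pics/{f}.png",im)
    return im
E
python3 - <<'E'
from h import *
for n in("top","side"):
    snap(n,n+"0"); o,_=ray(n,[[320,200]]); print(n,o,cal(n)[0][0,0])
print(sense())
E
```

```text
top [ 0.50639265 -0.11759996  1.31745563] 435.20368355212486
side [0.11974897 0.51974583 1.04053051] 437.95039160357953
{'time_s': 0.1, 'joints': array([-5.96682017e+01,  2.20861942e+01,  3.89060140e-01, -2.41557665e-02,
       -6.84086799e+01, -1.48136225e+01]), 'joint_velocities': array([-0.1332381 , -0.13746378,  0.07331933,  0.05634316, -0.04346338,
       -0.05313621]), 'effort': array([-2.18528562e-04, -3.91688991e+01,  1.87937236e+01,  4.23192590e+00,
        1.34800115e-02, -7.56360282e-05]), 'tcp_pos': array([ 0.16704852, -0.60167797,  0.19458364]), 'ee_rot': array([[-9.63587194e-01, -2.67393655e-01, -5.94277250e-04],
       [-2.67394299e-01,  9.63585532e-01,  1.79194634e-03],
       [ 9.34818784e-05,  1.88560290e-03, -9.99998218e-01]]), 'wrist_force': array([ 0.38885815, -0.04035395, -0.39346848]), 'moment': array([ 0.01833518, -0.01864647, -0.00578179]), 'gripper_force': 0.0, 'gripper_width': 0.997009203668359}
```

View pics/top0.png

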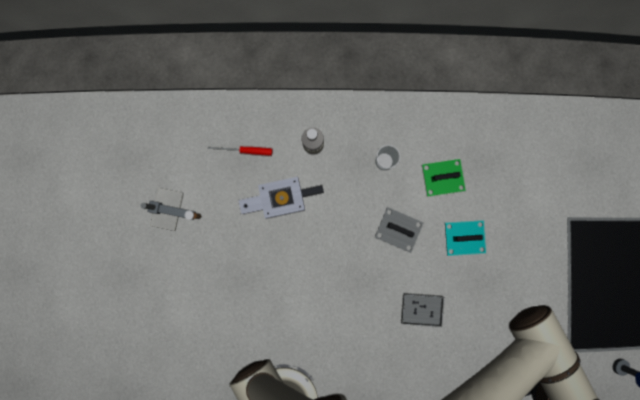

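View pics/side0.png

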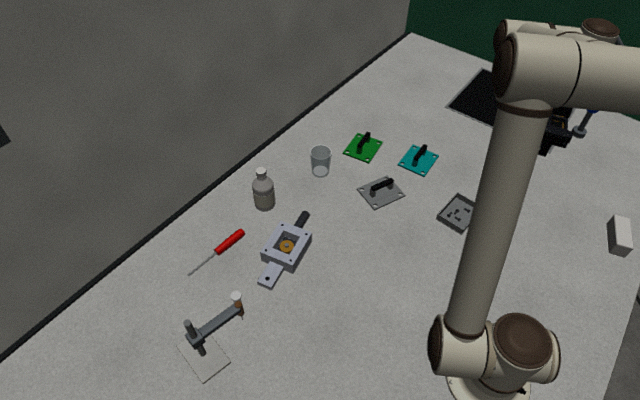

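Top view: the grey plate with a bridge handle is at (399,230). Things it could be taken for are the green plate (444,177), the turquoise plate (465,238) and the dark handle-less block (422,309). I choose the grey one. The housing is at (283,198), with its tongue pointing left to (245,207) and its stub at (312,190). The syringe is at about (190,215).

```bash
python3 - <<'E'
import cv2,numpy as np
t=cv2.imread("pics/top0.png");s=cv2.imread("pics/side0.png")
a=cv2.resize(t[165:260,130:330],None,fx=4,fy=4,interpolation=cv2.INTER_CUBIC)
b=cv2.resize(t[200:260,365:435],(257,220),interpolation=cv2.INTER_CUBIC)
c=cv2.resize(s[275:385,165:255],(270,330)[0:2],interpolation=cv2.INTER_CUBIC)
d=cv2.resize(s[205:295,250:320],(257,330),interpolation=cv2.INTER_CUBIC)
o=np.zeros((600,800,3),np.uint8);o[:270]=a[:270];o[270:600,:270]=c;o[270:600,272:529]=d;o[270:490,532:789]=b
cv2.imwrite("pics/crop.png",o)
E
```

```text
(no output)
```

View pics/crop.png

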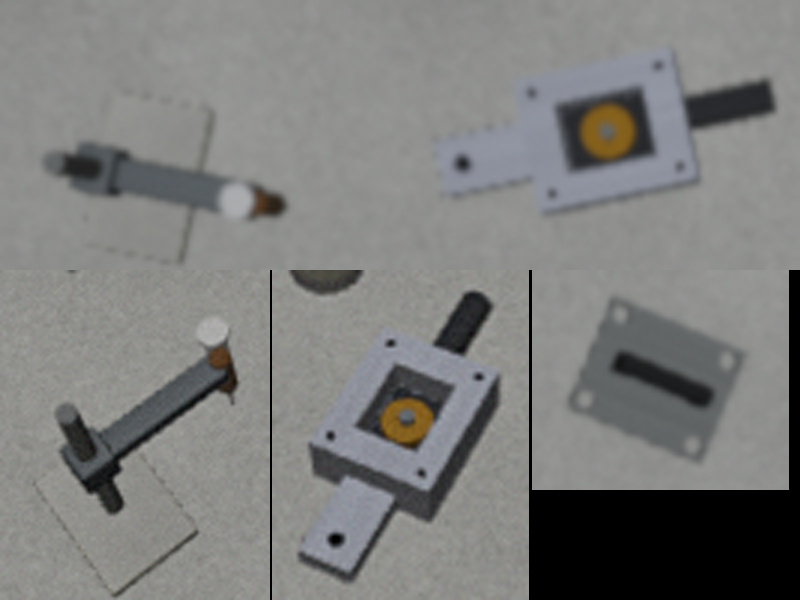

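The crop confirms the choice: a grey plate with a black handle and four light holes. It shows the four threads, the filler hole at top (245,205), the syringe cap at top (189,215) and the needle tip at side (242,319). Next I measure these.

```bash
cat >> h.py <<'E'
def blob(im,p,w=4,dark=True):
    "weighted centroid of the dark (light) spot near pixel p"
    g=cv2.cvtColor(im,cv2.COLOR_BGR2GRAY).astype(float); x,y=np.round(p).astype(int)
    for _ in range(3):
        q=g[y-w:y+w+1,x-w:x+w+1]; q=(-q if dark else q); m=np.median(q); k=np.clip(q-m-0.35*(q.max()-m),0,None)
        Y,X=np.mgrid[y-w:y+w+1,x-w:x+w+1]; c=np.array([(X*k).sum(),(Y*k).sum()])/k.sum(); x,y=np.round(c).astype(int)
    return c
def fit(M,P):
    "rigid 2D: world = R(a) M + t ; returns t, yaw deg, residual mm"
    M=np.array(M,float);P=np.array(P)[:,:2];m=M.mean(0);p=P.mean(0);A=M-m;B=P-p
    a=np.arctan2((A[:,0]*B[:,1]-A[:,1]*B[:,0]).sum(),(A*B).sum());R=np.array([[np.cos(a),-np.sin(a)],[np.sin(a),np.cos(a)]])
    return p-R@m,np.degrees(a),1e3*np.linalg.norm(B-A@R.T,axis=1).round(4)
TH=np.array([[-38,-48],[38,-48],[38,48],[-38,48]])/1e3
E
python3 - <<'E'
from h import *
t=cv2.imread("pics/top0.png");s=cv2.imread("pics/side0.png")
# order thread0..3 ; housing +y = tongue (left, world +y), x up in image
for n,im,th,f in(("top",t,[(299.7,206.4),(294.2,181),(262.4,188),(267.6,213.2)],(245,205.4)),
  ("side",s,[(250+206/3.67,205+107/3.67),(250+119/3.67,205+73/3.67),(250+58/3.67,205+165/3.67),(250+149/3.67,205+203/3.67)],(250+64/3.67,205+269/3.67))):
    b=[blob(im,p,3) for p in th]; P=plane(n,b,.045); tt,a,res=fit(TH,P); F=plane(n,[blob(im,f,4)],.02)[0]
    R=np.array([[np.cos(np.radians(a)),-np.sin(np.radians(a))],[np.sin(np.radians(a)),np.cos(np.radians(a))]])
    print(n,"housing",tt,a,res,"filler",F,"pred",tt+R@[0,.112])
for c in[(365+88/3.67,200+44/3.67),(365+199/3.67,200+90/3.67),(365+161/3.67,200+174/3.67),(365+51/3.67,200+130/3.67)]:
    b=blob(t,c,3,False);print("cov",b,plane("top",[b],.003)[0])
cap=lambda im,x0,y0,x1,y1:(lambda m:(x0+m[1].mean(),y0+m[0].mean()))(np.where(im[y0:y1,x0:x1].min(2)>175))
ct=cap(t,180,205,200,225);cs=cap(s,225,285,250,305);print(ct,cs,plane("top",[ct],.155),plane("side",[cs],.155))
for p in[(242,318.8),(242,319.3)]:print("tip",plane("side",[p],.03))
print("coltop",plane("top",[(141.5,205.5)],.182),plane("side",[(187.5,323.5)],.182))
print("footpix top z0", plane("top",[(160,188.3),(183,191.8),(175.3,230.5)],.01))
q=cv2.cvtColor(s[310:324,234:250],cv2.COLOR_BGR2GRAY);print(q)
E
```

```text
top housing [0.60883724 0.01171749] 12.96995835962372 [0.9 0.5 0.4 0.2] filler [0.5844043  0.12177882 0.02      ] pred [0.58369994 0.12086013]
side housing [0.60605074 0.01533243] 12.501127812265901 [1.8 3.6 3.1 8.2] filler [0.58476678 0.12210898 0.02      ] pred [0.58180735 0.12467711]
cov [388.54696532 211.68424855] [ 0.57064473 -0.31014206  0.003     ]
cov [418.58610039 225.01312741] [ 0.53105486 -0.4014961   0.003     ]
cov [408.1007397  247.30926383] [ 0.46359504 -0.36948902  0.003     ]
cov [379.00712251 234.8454416 ] [ 0.50046966 -0.2813345   0.003     ]
(np.float64(nan), np.float64(nan)) (np.float64(233.0), np.float64(293.0)) [[nan nan nan]] [[0.55772367 0.25125311 0.155     ]]
tip [[0.5514742 0.2510918 0.03     ]]
tip [[0.55054747 0.25206326 0.03      ]]
coltop [[0.57173796 0.37241262 0.182     ]] [[0.56893761 0.37030025 0.182     ]]
footpix top z0 [[0.63517426 0.38968608 0.01      ]
 [0.62491792 0.31676018 0.01      ]
 [0.50649188 0.33712305 0.01      ]]
[[ 94  97  96  89  74  48  19  32  34  54 139 144 141 139 145 138]
 [ 96  94  80  64  43  26  20  38  32  38 130 143 136 
[... 202 characters left out ...]
43 148 141]
 [ 19  39  90 113  80  58  42  34  58 117 148 140 138 150 146 143]
 [ 72 120 143 149 135 126 107  65  92 139 149 140 142 149 146 142]
 [123 149 151 146 148 150 143 104  92 129 147 147 147 148 147 144]
 [149 150 147 143 144 144 145 124  89 132 141 145 147 148 149 144]
 [151 142 144 145 144 142 148 135  85 128 144 147 149 143 143 145]
 [148 147 146 149 150 145 143 143 136 147 147 146 148 143 141 145]
 [154 154 148 147 147 146 145 149 147 144 144 137 148 145 147 146]
 [149 155 150 145 143 152 139 148 150 146 150 145 147 145 140 144]
 [150 147 141 145 141 144 146 145 146 147 148 150 146 142 139 148]]<stdin>:11: RuntimeWarning: Mean of empty slice.
  ret = ret.dtype.type(ret / rcount)
```

```bash
python3 - <<'E'
from h import *
t=cv2.imread("pics/top0.png");s=cv2.imread("pics/side0.png")
for n,im,(x0,y0,x1,y1) in(("top",t,(180,205,200,225)),("side",s,(225,285,250,305))):
    q=im[y0:y1,x0:x1].min(2); 
    for th in (150,165):
        m=cv2.connectedComponentsWithStats((q>th).astype(np.uint8)); i=1+np.argmax(m[2][1:,4]);c=m[3][i]+[x0,y0];print(n,th,m[2][i],c,plane(n,[c],.155)[0])
print(plane("side",[(242,319.5)],.03), proj("top",[.551,.252,.155]))
th=[(250+206/3.67,205+107/3.67),(250+119/3.67,205+73/3.67),(250+58/3.67,205+165/3.67),(250+149/3.67,205+203/3.67)]
B=[blob(s,p,2) for p in th];print(np.array(th)-.4,B);print(fit(TH,plane("side",B,.045)),plane("side",[blob(s,(267,278),3)],.02))
print(t[207:224,182:200].min(2))
# cover
P=plane("top",[blob(t,c,3,False) for c in[(389,212),(419,225),(408.3,247.3),(378.6,235)]],.005)
print(fit(TH[[2,1,0,3]],P), cv2.minAreaRect(np.argwhere(cv2.inRange(t[205:255,370:430],(0,0,0),(45,45,45))>0)[:,::-1].astype(np.float32)))
E
```

```text
top 150 [ 6  6  7  9 48] [188.5625 215.    ] [0.54887557 0.25114604 0.155     ]
top 165 [ 6  7  6  7 29] [188.5862069  214.96551724] [0.54896966 0.25108322 0.155     ]
side 150 [ 5  5 11 10 79] [235.27848101 294.67088608] [0.55070229 0.25110188 0.155     ]
side 165 [ 6  6 10  9 53] [235.56603774 295.03773585] [0.54954316 0.25136608 0.155     ]
[[0.55017716 0.25245146 0.03      ]] [[188.27673866 214.21183044]]
[[305.73079019 233.75531335]
 [282.02506812 224.49100817]
 [265.40381471 249.55912807]
 [290.19945504 259.9133515 ]] [array([305.82696629, 233.6988764 ]), array([281.83870968, 224.54032258]), array([265.49446408, 249.67184923]), array([290.31412894, 259.93004115])]
(array([0.60903749, 0.01316956]), np.float64(12.731343454376459), array([0.1, 0.2, 0.4, 0.3])) [[0.58477016 0.12210472 0.02      ]]
[[136 139 142 147 149 149 146 145 145 148 149 149 147 146 146 145 144 145]
 [112 120 130 138 142 142 143 144 146 147 147 146 144 145 147 146 143 144]
 [ 90  96 103 110 116 124 130 139 142 142 141 139 142 144 147 146 146 145]
 [ 87  87  89  94 105 119 130 139 137 129 123 122 130 137 144 14
[... 487 characters left out ...]
170 169 168 159 126  75  44  36  31  28  27  36]
 [130 126 127 140 155 164 166 166 161 142 104  68  63  65  63  58  56  69]
 [142 140 139 142 149 153 156 154 144 126 101  90 105 113 114 111 108 114]
 [143 142 140 142 143 146 148 147 141 135 127 126 133 137 137 134 133 137]
 [142 141 141 140 143 144 144 145 145 143 143 142 141 140 139 136 139 140]
 [144 141 140 140 143 144 145 146 146 146 145 145 143 141 140 137 138 141]
 [143 140 139 141 142 143 145 147 147 146 144 143 143 143 141 140 140 142]]
(array([ 0.51642578, -0.34027609]), np.float64(-23.362767817116346), array([1.4, 2.1, 1.2, 0.1])) ((30.181034088134766, 24.577587127685547), (27.04912567138672, 4.858338356018066), 23.198591232299805)
```

```bash
python3 - <<'E'
from h import *
t=cv2.imread("pics/top0.png");s=cv2.imread("pics/side0.png")
print("bottle cap", plane("top",[(312,133)],.15),plane("side",[(262,171)],.15))
print("bottle base front edge side", plane("side",[(265,208)],0))
print("beaker rim",plane("top",[(384,162)],.09),plane("side",[(320,152)],.09), "base",plane("side",[(319,172)],0))
st=np.array([.609,.0125,.0])+np.array([.0215,-.0946,.081]);d=np.array([.975,.222,0])
print(st,st+.095*d,st-.095*d)
o=np.hstack([cv2.resize(t[115:205,280:410],(520,360),interpolation=3),cv2.resize(s[155:225,235:295],(280,327),interpolation=3)[:].copy() if 0 else cv2.copyMakeBorder(cv2.resize(s[140:220,245:335],(270,240),interpolation=3),0,120,5,5,0)])
cv2.imwrite("pics/crop2.png",o)
E
```

```text
bottle cap [[ 0.77623366 -0.08037115  0.15      ]] [[ 0.7687258  -0.07786411  0.15      ]]
bottle base front edge side [[ 0.76349753 -0.0663713   0.        ]]
beaker rim [[ 0.70800636 -0.28467512  0.09      ]] [[ 0.72502057 -0.29286793  0.09      ]] base [[ 0.72650193 -0.2913155   0.        ]]
[ 0.6305 -0.0821  0.081 ] [ 0.723125 -0.06101   0.081   ] [ 0.537875 -0.10319   0.081   ]
```

View pics/crop2.png

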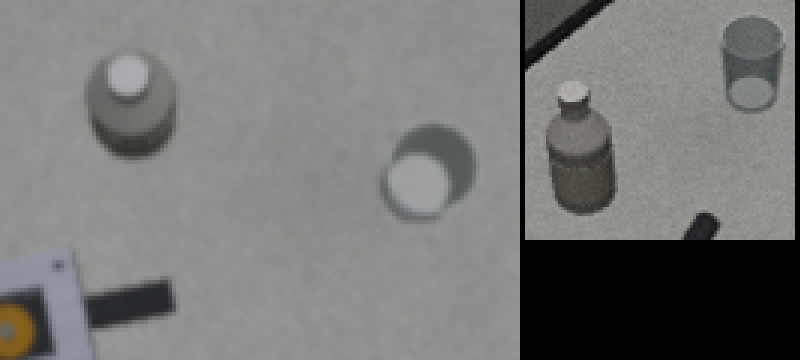

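Bottle is at about (0.772, -0.078) and the beaker at about (0.72, -0.29). The gripper body clears the bottle by about 13 mm at the stub. I move to above the stub.

```bash
cat >> h.py <<'E'
def to(x,y,z,ya):
    "needed shift/turn in pendant units from measured pose to TCP (x,y,z), tool-y axis at world angle ya (mod 180)"
    s=sense();R=np.array(s["ee_rot"]);d=R.T@(np.array([x,y,z])-s["tcp_pos"]);a=np.degrees(np.arctan2(R[1,1],R[0,1]))
    w=(ya-a+90)%180-90
    print("t",s["time_s"],"tcp",np.round(s["tcp_pos"],4),"yaw",round(a,2),"F",np.round(s["wrist_force"],1),"w",round(s["gripper_width"],3),"| shift",np.round(d/.1,3),"turn",round(-np.radians(w)/2,4))
E
python3 -m pendant '[[[-1,0.65,0,-0.075],[-1,0.65,0,-0.15],[-1,0.65,0,-0.225],[-1,0.65,0,-0.3],[-1,0.65,0,-0.375],[-1,0.65,0,-0.45],[-1,0.65,0,-0.5]]]' 0
python3 -c "
from h import *
to(.6305,-.082,.195,12.8)"
```

```text
time_s: 0.8
tcp_pos: [0.2461, -0.5124, 0.1951]
ee_rot: [[-0.291, -0.957, -0.001], [-0.957, 0.291, 0.001], [-0.001, 0.001, -1.0]]
wrist_force: [1.2, 0.0, 0.1]
gripper_width: 0.996
gripper_force: 0.0
t 0.8 tcp [ 0.2461 -0.5124  0.1951] yaw 163.11 F [1.2 0.  0.1] w 0.996 | shift [-5.235e+00 -2.427e+00  3.000e-03] turn -0.2591
```

```bash
python3 -m pendant '[[[-1,-0.46,0,-0.075],[-1,-0.46,0,-0.15],[-1,-0.46,0,-0.2],[-1,-0.46,0,-0.26],[-1,-0.46,0,-0.26]]]'
python3 -c "
from h import *
to(.6305,-.082,.195,12.8)"
```

```text
time_s: 1.3
tcp_pos: [0.3199, -0.4302, 0.1952]
ee_rot: [[0.219, -0.976, -0.001], [-0.976, -0.219, 0.001], [-0.001, 0.0, -1.0]]
wrist_force: [-0.4, 0.8, -0.0]
gripper_width: 1.001
gripper_force: 0.0
t 1.3 tcp [ 0.3199 -0.4302  0.1952] yaw -167.33 F [-0.4  0.8 -0. ] w 1.001 | shift [-2.716e+00 -3.794e+00  3.000e-03] turn -0.0012
```

```bash
python3 -m pendant '[[[-0.35,-0.5,0,0],[-0.7,-1,0,0],[-0.7,-1,0,0]]]' >/dev/null
python3 -m pendant '[[[-0.35,-0.5,0,0],[-0.7,-1,0,0],[-0.7,-1,0,0]]]' >/dev/null
python3 -m pendant '[[[-0.35,-0.5,0,0],[-0.7,-1,0,0],[-0.7,-1,0,0]]]' >/dev/null
python3 -m pendant '[[[-0.3,-0.4,0,0],[-0.6,-0.75,0,0],[-0.6,-0.75,0,0],[-0.6,-0.75,0,0]]]' 
python3 -c "
from h import *
to(.6305,-.082,.14,12.8)"
```

```text
time_s: 2.6
tcp_pos: [0.6266, -0.0852, 0.1946]
ee_rot: [[0.217, -0.976, -0.002], [-0.976, -0.217, -0.0], [-0.0, 0.002, -1.0]]
wrist_force: [0.8, -0.7, 0.0]
gripper_width: 1.003
gripper_force: 0.0
t 2.6 tcp [ 0.6266 -0.0852  0.1946] yaw -167.44 F [ 0.8 -0.7  0. ] w 1.003 | shift [-0.023 -0.046  0.546] turn -0.0021
```

```bash
python3 -m pendant '[[[-0.02,-0.04,0.3,0],[-0.02,-0.04,0.6,0],[-0.02,-0.04,0.9,0],[-0.02,-0.04,0.9,0]]]' >/dev/null
python3 - <<'E'
from h import *
to(.6305,-.082,.011,12.8)
t=snap("top");s=snap("side")
o=np.hstack([cv2.resize(t[110:240,230:380],(450,390),interpolation=3),cv2.resize(s[150:280,230:345],(345,390),interpolation=3)])
cv2.imwrite("pics/a.png",o)
E
```

```text
t 3.0 tcp [ 0.6257 -0.0843  0.101 ] yaw -167.63 F [-0.  -0.8 -0.5] w 0.997 | shift [-0.01  -0.061  0.899] turn -0.0037
```

View pics/a.png

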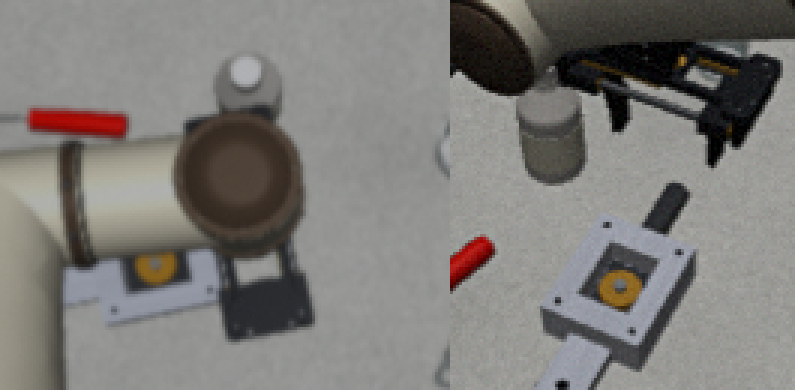

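Side view: the fingers straddle the stub (crop 665,210) and the gripper body ends just short of the bottle. I go down.

```bash
python3 -m pendant '[[[0,-0.03,0.2,0],[0,-0.03,0.4,0],[0,-0.03,0.6,0],[0,-0.03,0.6,0]]]' |grep -E "tcp|force"
python3 -m pendant '[[[0,-0.01,0.1,0],[0,-0.01,0.2,0],[0,-0.01,0.3,0],[0,-0.01,0.3,0]]]' |grep -E "tcp|force"
python3 -c "
from h import *
to(.6305,-.082,.011,12.8)"
```

```text
tcp_pos: [0.6322, -0.0826, 0.0451]
wrist_force: [-1.0, 0.7, -1.3]
gripper_force: 0.0
tcp_pos: [0.6329, -0.0819, 0.014]
wrist_force: [-0.3, -0.1, -0.9]
gripper_force: 0.0
t 3.9 tcp [ 0.6329 -0.0819  0.014 ] yaw -167.42 F [-0.3 -0.1 -0.9] w 1.002 | shift [-0.004  0.024  0.031] turn -0.0019
```

```bash
python3 -m pendant '[[[0,0.02,0.02,0],[0,0.02,0.02,0],[0,0.02,0.02,0],[0,0.02,0.02,0],[0,0.02,0.02,0],[0,0.02,0.02,0],[0,0.02,0.02,0],[0,0.02,0.02,0]]]' 1
python3 -c "
from h import *
s=snap('side')
print('filler',plane('side',[blob(s,(267,278),3)],.02))
to(.6305-.0348,-.082+.1296,.012,12.8)"
```

```text
time_s: 4.7
tcp_pos: [0.6321, -0.0823, 0.0136]
ee_rot: [[0.218, -0.976, 0.0], [-0.976, -0.218, -0.0], [0.0, -0.0, -1.0]]
wrist_force: [0.3, -1.8, 0.4]
gripper_width: 0.355
gripper_force: 0.0
filler [[0.58480911 0.1221473  0.02      ]]
t 4.75 tcp [ 0.6321 -0.0823  0.0136] yaw -167.39 F [ 0.4 -0.3  0.4] w 0.308 | shift [-1.347  0.072  0.015] turn -0.0017
```

```bash
python3 -m pendant '[[[0,0,0,0],[0,0,0,0],[0,0,0,0]]]' 1|grep -E "width|force"
python3 -m pendant '[[[-0.05,0,0,0],[-0.13,0,0,0],[-0.22,0.01,0,0],[-0.32,0.01,0,0],[-0.42,0.02,0,0],[-0.51,0.02,0,0],[-0.57,0.03,0,0],[-0.6,0.03,0,0]]]' |grep -E "tcp|width|force"
python3 -m pendant '[[[-0.05,0,0,0],[-0.13,0,0,0],[-0.22,0.01,0,0],[-0.32,0.01,0,0],[-0.42,0.02,0,0],[-0.51,0.02,0,0],[-0.57,0.03,0,0],[-0.6,0.03,0,0]]]' |grep -E "tcp|width|force"
python3 - <<'E'
from h import *
s=snap('side');t=snap('top')
cv2.imwrite("pics/b.png",np.hstack([cv2.resize(s[220:350,180:330],(450,390),interpolation=3),cv2.resize(t[150:280,170:285],(345,390),interpolation=3)]))
to(.6305,-.082,.012,12.8)
E
```

```text
wrist_force: [-4.1, 0.4, 10.1]
gripper_width: 0.048
gripper_force: 6.5
tcp_pos: [0.6192, -0.0261, 0.0164]
wrist_force: [1.8, -8.1, 6.5]
gripper_width: 0.011
gripper_force: 6.9
tcp_pos: [0.603, 0.0319, 0.0164]
wrist_force: [3.6, -9.5, 7.2]
gripper_width: 0.005
gripper_force: 7.4
t 6.75 tcp [0.6029 0.0322 0.0163] yaw -167.3 F [ 1.9 -6.4  8.2] w 0.003 | shift [ 1.175 -0.018  0.047] turn -0.0009
```

View pics/b.png

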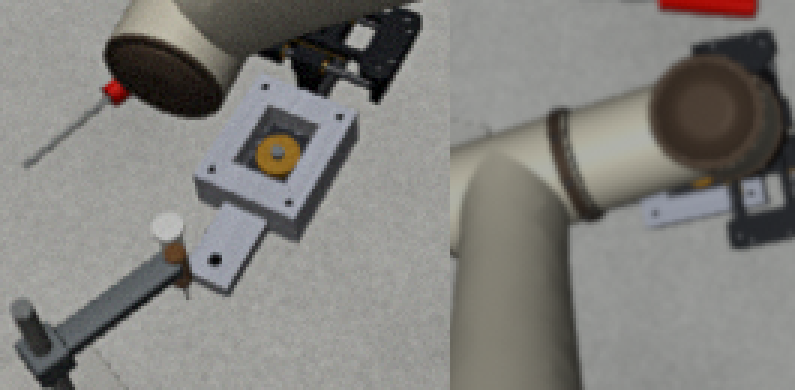

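The gripper reads shut although the housing moved with it: the filler hole is now near side (251,307). I measure the housing before doing anything else.

```bash
python3 - <<'E'
from h import *
s=snap('side')
th=[(180+x/3-.33,220+y/3-.33) for x,y in[(340,117),(264,87),(211,169),(288,202)]]
B=[blob(s,p,2) for p in th]
print(th,B);tt,a,res=fit(TH,plane("side",B,.045));print(tt,a,res)
f=blob(s,(251,306.3),3);print("filler",f,plane("side",[f],.02))
w=np.radians(a);print("stub",tt+[.097*np.sin(w),-.097*np.cos(w)],"stubend",tt+[.126*np.sin(w),-.126*np.cos(w)])
to(.55,.25,.014,12.8)
cv2.imwrite("pics/c.png",cv2.resize(s[215:300,240:340],(700,595),interpolation=3))
E
```

```text
[(293.00333333333333, 258.67), (267.67, 248.67), (250.0033333333333, 276.00333333333333), (275.67, 287.00333333333333)] [array([292.53665689, 258.47311828]), array([267.96049166, 248.5285338 ]), array([249.93705463, 276.10926366]), array([275.68853428, 287.14598109])]
[0.58555872 0.09967192] 12.732240168975697 [0.3 0.3 0.2 0.1]
filler [251.33677089 306.24730688] [[0.56096601 0.20858631 0.02      ]]
stub [0.60693705 0.00505709] stubend [ 0.61332851 -0.02322982]
t 6.8 tcp [0.6029 0.0322 0.0163] yaw -167.31 F [ 1.7 -5.5  7.6] w 0.004 | shift [-2.241  0.038  0.017] turn -0.001
```

View pics/c.png

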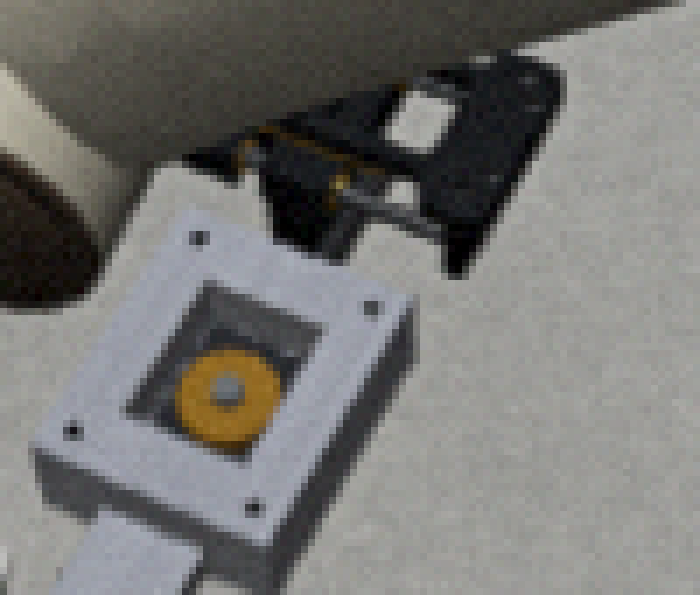

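The fingers slid along the stub until they met the block, and they have been pushing it level and straight (yaw still 12.7°). A two-finger push with the jaw half open, straddling the stub, is more stable, so I'll use that for the last 44 mm.

```bash
python3 -m pendant '[[[0.03,0,0,0],[0.03,0,0,0],[0.03,0,0,0],[0.03,0,0,0],[0.03,0,0,0],[0.03,0,0,0],[0.03,0,0,0],[0.03,0,0,0]]]' 0.4|grep -E "tcp|width|force"
python3 - <<'E'
from h import *
s=snap('side')
B=[blob(s,p,2) for p in [(292.5,258.5),(268,248.5),(250,276),(275.7,287.1)]]
tt,a,res=fit(TH,plane("side",B,.045));print(tt,a,res)
f=blob(s,(251,306.3),3);print("filler",f,plane("side",[f],.02))
to(.55,.25,.014,12.8)
E
```

```text
tcp_pos: [0.6005, 0.0305, 0.0132]
wrist_force: [-0.4, -0.4, 0.1]
gripper_width: 0.579
gripper_force: 0.0
[0.58549304 0.0997094 ] 12.77888133010351 [0.2 0.3 0.1 0. ]
filler [251.33957553 306.2247191 ] [[0.56100368 0.20853536 0.02      ]]
t 7.65 tcp [0.6005 0.0305 0.0133] yaw -167.39 F [-0.1 -0.3 -0.8] w 0.591 | shift [-2.252  0.014 -0.007] turn -0.0017
```

```bash
python3 -m pendant '[[[-0.03,0,0,0],[-0.07,0,0,0],[-0.13,0,0,0],[-0.2,0.005,0,0],[-0.27,0.005,0,0],[-0.33,0.01,0,0],[-0.38,0.01,0,0],[-0.4,0.01,0,0]]]'|grep -E "tcp|width|force"
python3 -m pendant '[[[0,0,0,0]]]'|grep -E "wrist"
cat > m.py <<'E'
from h import *
import sys
N=np.array([.5497,.2515])
def hous(g=None):
    s=snap('side'); g=[float(v) for v in sys.argv[1:4]]; x,y,yaw=g; w=np.radians(yaw);R=np.array([[np.cos(w),-np.sin(w)],[np.sin(w),np.cos(w)]])
    G=proj("side",np.c_[TH@R.T+[x,y],np.full(4,.045)]);B=[blob(s,p,2) for p in G]
    tt,a,res=fit(TH,plane("side",B,.045));print("housing",tt,a,res)
    f=blob(s,proj("side",[*(tt+R@[0,.112]),.02])[0],3);F=plane("side",[f],.02)[0][:2];print("filler",F)
    d=N-F;print("still to go in housing x,y mm",1e3*R.T@d)
    return s
s=hous()
E
python3 m.py .5765 .139 12.8; python3 -c "
from h import *
to(.55,.25,.014,12.8)"
```

```text
tcp_pos: [0.5907, 0.0701, 0.0135]
wrist_force: [0.9, -3.4, -2.4]
gripper_width: 0.602
gripper_force: 2.0
wrist_force: [-0.9, -0.2, 0.0]
housing [0.57555341 0.13887846] 12.609698999686385 [0.2 0.1 0.4 0.1]
filler [0.55146907 0.2479966 ]
still to go in housing x,y mm [-0.94892969  3.80827518]
t 8.6 tcp [0.5911 0.0702 0.0136] yaw -167.38 F [-0.2  0.1 -0.5] w 0.601 | shift [-1.844  0.008 -0.002] turn -0.0016
```

```bash
python3 -m pendant '[[[-0.01,0,0,0],[-0.02,0,0,0],[-0.03,0,0,0],[-0.04,0,0,0],[-0.04,0,0,0],[-0.04,0,0,0]]]'|grep -E "tcp|wrist"
python3 m.py .5749 .1425 12.8; python3 -c "
from h import *
to(.55,.25,.014,12.8)
s=snap('side');cv2.imwrite('pics/d.png',np.hstack([cv2.resize(s[285:345,205:265],(480,480),interpolation=3)]))"
```

```text
tcp_pos: [0.5903, 0.0731, 0.0137]
wrist_force: [1.7, -4.3, -0.1]
housing [0.57507373 0.1414912 ] 12.474598938486722 [0.1 0.2 0.4 0.2]
filler [0.55085304 0.25067679]
still to go in housing x,y mm [-0.94200147  1.05820267]
t 9.25 tcp [0.5903 0.0732 0.0137] yaw -167.4 F [ 0.6 -5.   1.1] w 0.6 | shift [-1.814  0.007 -0.004] turn -0.0017
```

View pics/d.png

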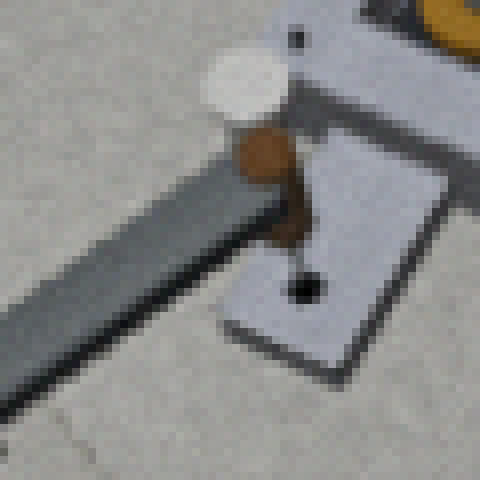

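The needle tip (crop 301,272) sits just above the hole (305,291), about 1 mm short. One small nudge, then I let go and rise.

```bash
python3 -m pendant '[[[-0.01,0,0,0],[-0.012,0,0,0],[-0.012,0,0,0]]]'|grep -E "tcp|wrist"
python3 -m pendant '[[[0.02,0,0,0],[0.04,0,0,0],[0.04,0,0,0]]]' 0.25|grep -E "tcp|wrist"
python3 -m pendant '[[[0.04,0,-0.15,0],[0.04,0,-0.4,0],[0.04,0,-0.7,0],[0.04,0,-1,0],[0.04,0,-1,0]]]' 0.25|grep -E "tcp|wrist"
python3 -m pendant '[[[0.2,0,-0.5,0],[0.4,0,-0.8,0],[0.4,0,-0.8,0]]]' 0|grep -E "tcp|wrist"
python3 m.py .5749 .1425 12.8; python3 -c "
from h import *
to(.5165,-.3403,.19,-23.4)"
```

```text
tcp_pos: [0.59, 0.0744, 0.0137]
wrist_force: [0.6, -4.6, 1.1]
tcp_pos: [0.5908, 0.0711, 0.0134]
wrist_force: [0.6, -0.5, -0.5]
tcp_pos: [0.5949, 0.0679, 0.1185]
wrist_force: [0.5, 0.2, 0.6]
tcp_pos: [0.6038, 0.0267, 0.199]
wrist_force: [0.5, 0.9, 0.6]
housing [0.5746636  0.14268054] 12.41790786921271 [0.1 0.3 0.2 0.1]
filler [0.55049265 0.25181972]
still to go in housing x,y mm [-0.84378153 -0.13616544]
t 10.75 tcp [0.6018 0.0275 0.1958] yaw -167.47 F [-0.8  1.4 -1.1] w 0.961 | shift [3.405 1.63  0.046] turn 0.3135
```

```bash
python3 -m pendant '[[[0.45,0.22,0,0],[0.9,0.44,0,0],[1,0.48,0,0]]]' >/dev/null
python3 -m pendant '[[[0.45,0.22,0,0],[0.9,0.44,0,0],[1,0.48,0,0]]]' >/dev/null
python3 -m pendant '[[[0.4,0.2,0,0.06],[0.8,0.4,0,0.12],[1,0.48,0,0.18],[1,0.48,0,0.25],[1,0.48,0,0.31],[1,0.48,0,0.31]]]' >/dev/null
python3 -c "
from h import *
to(.5165,-.3403,.12,-23.4)"
```

```text
t 11.95 tcp [ 0.5251 -0.2957  0.1918] yaw 157.1 F [-1.5  1.1 -0.6] w 0.999 | shift [ 0.444 -0.097  0.718] turn 0.0043
```

```bash
python3 -m pendant '[[[0.22,-0.05,0.2,0],[0.43,-0.1,0.45,0],[0.43,-0.1,0.7,0],[0.43,-0.1,0.7,0]]]' >/dev/null
python3 - <<'E'
from h import *
t=cv2.imread("pics/top0.png");s0=cv2.imread("pics/side0.png")
print("top handle",plane("top",[(400.18,229.58)],.042))
q=cv2.inRange(s0[170:200,365:400],(0,0,0),(45,45,45));r_=cv2.minAreaRect(np.argwhere(q>0)[:,::-1].astype(np.float32));print(r_,plane("side",[np.array(r_[0])+[365,170]],.039))
to(.5165,-.3403,.12,-23.4)
s=snap("side");cv2.imwrite("pics/e.png",cv2.resize(s[90:220,320:450],(585,585),interpolation=3))
E
```

```text
top handle [[ 0.51652832 -0.33868721  0.042     ]]
((16.144330978393555, 16.82474136352539), (10.153462409973145, 26.195934295654297), 66.03751373291016) [[ 0.51329507 -0.3291897   0.039     ]]
t 12.35 tcp [ 0.515  -0.3383  0.1186] yaw 157.17 F [-0.2 -0.1 -0.4] w 0.998 | shift [ 0.013 -0.021 -0.014] turn 0.0049
```

View pics/e.png

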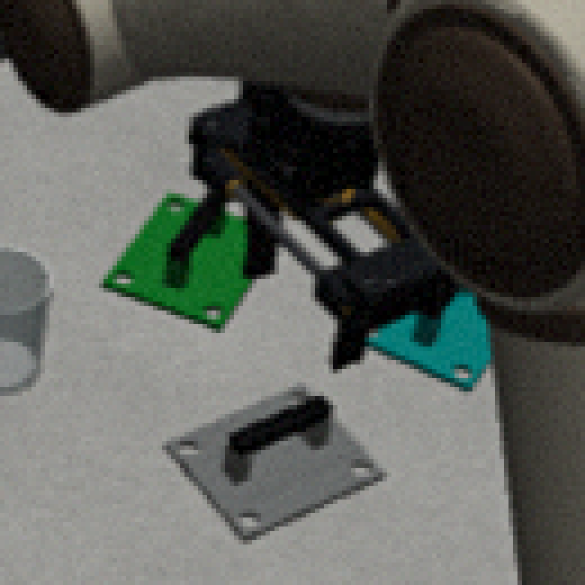

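The crop shows the grey plate's handle bar centred at (280,423), that is side (382,184), with the open gripper above it.

```bash
python3 - <<'E'
from h import *
s=cv2.imread("pics/side0.png")
B=[blob(s,p,2,False) for p in np.array([(300,393),(372,470),(250,520),(187,448)])/4.5+[320,90]-.4]
print(B,fit(TH[[2,1,0,3]],plane("side",B,.005)))
print(plane("side",[(382,183.6)],.042))
to(.5165,-.3403,.02,-23.4)
E
```

```text
[array([385.83877996, 173.63398693]), array([404.00411523, 190.9382716 ]), array([374.74107821, 205.56492027]), array([361.45142857, 189.94095238])] (array([ 0.51870575, -0.3481874 ]), np.float64(-108.30691731496765), array([19.3, 19.1, 23.5, 20.7]))
[[ 0.51727284 -0.33983328  0.042     ]]
t 12.4 tcp [ 0.5166 -0.339   0.1213] yaw 157.22 F [-0.9 -0.4  0.9] w 0.999 | shift [ 0.012 -0.009  1.013] turn 0.0054
```

```bash
python3 -m pendant '[[[0.01,-0.01,0.2,0.005],[0.01,-0.01,0.45,0.005],[0.01,-0.01,0.7,0.005],[0.01,-0.01,0.88,0.005],[0.01,-0.01,1,0.005],[0.01,-0.01,1,0.005]]]' |grep -E "tcp|wrist"
python3 -m pendant '[[[0,0,0,0],[0,0,0,0],[0,0,0,0],[0,0,0,0],[0,0,0,0],[0,0,0,0],[0,0,0,0],[0,0,0,0]]]' 1|grep -E "tcp|wrist|grip"
python3 -m pendant '[[[0,0,0,0],[0,0,0,0],[0,0,0,0],[0,0,0,0],[0,0,0,0],[0,0,0,0]]]' 1|grep -E "tcp|wrist|grip"
```

```text
tcp_pos: [0.5183, -0.3407, 0.0229]
wrist_force: [-0.7, -0.2, 0.7]
tcp_pos: [0.5183, -0.3414, 0.0235]
wrist_force: [-0.9, -0.7, 0.4]
gripper_width: 0.354
gripper_force: 0.0
tcp_pos: [0.5183, -0.3414, 0.0235]
wrist_force: [0.2, 0.4, 0.1]
gripper_width: 0.006
gripper_force: 0.0
```

The jaw reads shut with no force. I look before doing anything else.

```bash
python3 - <<'E'
from h import *
s=snap("side");cv2.imwrite("pics/f.png",cv2.resize(s[120:225,330:430],(571,600),interpolation=3));print(sense()["gripper_width"],sense()["gripper_force"])
E
```

```text
0.006549113978369837 0.0
```

View pics/f.png

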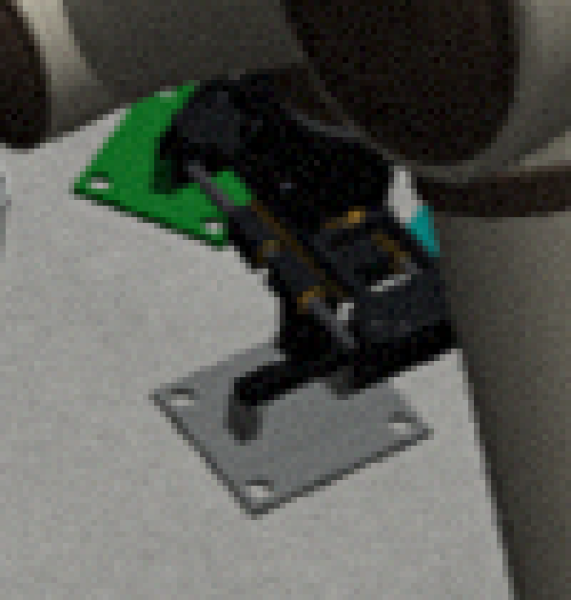

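```bash
python3 - <<'E'
from h import *
print("e",proj("side",[.515,-.338,.1186]),"seen tips mid",302/4.5+320,320/4.5+90)
ya=np.radians(157.2);d=np.array([np.cos(ya),np.sin(ya),0])*.05
print("e fingers proj",proj("side",[[.515,-.338,.1186]+d,[.515,-.338,.1186]-d]),"seen",(260/4.5+320,275/4.5+90),(345/4.5+320,367/4.5+90))
ya=np.radians(12.4);d=np.array([np.cos(ya),np.sin(ya),0])*.05;c=np.array([.6257,-.0843,.101])
print("a fingers proj",proj("side",[c+d,c-d]),"seen",(230+(617-450)/3,150+130/3),(230+(713-450)/3,150+163/3))
print("f",proj("side",sense()["tcp_pos"]),"seen",330+292/5.71,120+355/5.71, sense()["joints"])
E
```

```text
e [[385.41616621 166.83225405]] seen tips mid 387.1111111111111 161.11111111111111
e fingers proj [[395.36375975 177.50605227]
 [375.8725644  156.60746396]] seen (377.77777777777777, 151.11111111111111) (396.6666666666667, 171.55555555555554)
a fingers proj [[287.16549467 198.68657196]
 [319.17597427 210.53433392]] seen (285.6666666666667, 193.33333333333334) (317.6666666666667, 204.33333333333334)
f [[381.27400182 187.14723325]] seen 381.138353765324 182.17162872154114 [-1.84503205e+01  3.10304521e+01 -1.19654987e+01 -2.04279367e-03
 -4.70034900e+01 -5.04005980e+00]
```

```bash
python3 - <<'E'
from h import *
for c,ya,seen in(([.515,-.338,.1186],157.2,[(377.8,151.1),(396.7,171.6)]),([.6257,-.0843,.101],192.4,[(317.7,204.3),(285.7,193.3)])):
  a=np.radians(ya);d=np.array([np.cos(a),np.sin(a),0])*.047
  for h in(0,.015,.02,.027,.035):print(h,(proj("side",[np.array(c)-d+[0,0,h],np.array(c)+d+[0,0,h]])-seen).round(1).tolist())
  print()
E
```

```text
0 [[-1.4, 6.1], [-1.9, 5.3]]
0.015 [[-0.8, 2.5], [-1.2, 1.7]]
0.02 [[-0.6, 1.3], [-1.0, 0.5]]
0.027 [[-0.4, -0.4], [-0.6, -1.2]]
0.035 [[-0.1, -2.4], [-0.2, -3.2]]

0 [[-29.6, -5.3], [32.5, 16.9]]
0.015 [[-29.8, -8.8], [32.6, 13.4]]
0.02 [[-29.9, -9.9], [32.6, 12.2]]
0.027 [[-30.0, -11.6], [32.6, 10.6]]
0.035 [[-30.1, -13.5], [32.6, 8.7]]
```

The fingertips actually sit about 25 mm above the reported TCP. That explains both misses: the jaw closed above the stub and above the bar. I open, then step down about 25 mm while watching the force.

```bash
python3 -m pendant '[[[0,0,0,0],[0,0,0,0],[0,0,0,0],[0,0,0,0],[0,0,0,0],[0,0,0,0],[0,0,0,0],[0,0,0,0]]]' 0.2|grep -E "width"
python3 -m pendant '[[[0,0,0.03,0],[0,0,0.06,0],[0,0,0.09,0],[0,0,0.09,0]]]'|grep -E "tcp|wrist"
python3 -m pendant '[[[0,0,0.02,0],[0,0,0.05,0],[0,0,0.08,0],[0,0,0.08,0]]]'|grep -E "tcp|wrist"
python3 -m pendant '[[[0,0,0.02,0],[0,0,0.04,0],[0,0,0.07,0],[0,0,0.07,0]]]'|grep -E "tcp|wrist"
python3 - <<'E'
from h import *
s=snap("side")
print(proj("side",sense()["tcp_pos"]+[0,0,.025]))
to(.5165,-.3403,.02,-23.4)
E
```

```text
gripper_width: 0.648
tcp_pos: [0.5178, -0.3412, 0.0138]
wrist_force: [-0.1, -0.9, 1.5]
tcp_pos: [0.5179, -0.3412, 0.0059]
wrist_force: [0.5, -0.5, -0.5]
tcp_pos: [0.5179, -0.3412, -0.001]
wrist_force: [-0.4, -0.2, -0.0]
[[381.34324703 187.04164901]]
t 16.5 tcp [ 0.5181 -0.3413 -0.0008] yaw 156.51 F [-0.5  0.1  0.2] w 0.799 | shift [-0.003  0.019 -0.208] turn -0.0008
```

```bash
python3 -m pendant '[[[0,0,0.03,0],[0,0,0.04,0],[0,0,0.04,0]]]'|grep -E "tcp|wrist"
python3 -m pendant '[[[0,0,0,0],[0,0,0,0],[0,0,0,0],[0,0,0,0],[0,0,0,0],[0,0,0,0],[0,0,0,0],[0,0,0,0]]]' 1|grep -E "tcp|wrist|grip"
python3 -m pendant '[[[0,0,0,0],[0,0,0,0],[0,0,0,0]]]' 1|grep -E "tcp|wrist|grip"
```

```text
tcp_pos: [0.5181, -0.3413, -0.0047]
wrist_force: [0.5, 0.2, 1.3]
tcp_pos: [0.5173, -0.341, -0.0046]
wrist_force: [-1.4, 1.4, 1.8]
gripper_width: 0.181
gripper_force: 29.9
tcp_pos: [0.5173, -0.3409, -0.0046]
wrist_force: [-3.8, 2.0, 3.1]
gripper_width: 0.179
gripper_force: 30.0
```

Gripped: width 0.18 × 87 = 15.7 mm, which matches the bar, at 30 N. I lift, and also check how high the side link of the arm runs over the stand.

```bash
python3 -m pendant '[[[0,0,-0.08,0],[0,0,-0.25,0],[0,0,-0.45,0],[0,0,-0.65,0],[0,0,-0.85,0],[0,0,-1,0],[0,0,-1,0]]]'|grep -E "tcp|wrist|grip"
python3 -m pendant '[[[0,0,-0.1,0],[0,0,-0.2,0],[0,0,-0.2,0]]]'|grep -E "tcp|wrist|grip"
python3 - <<'E'
from h import *
# link end seen in picture b: top ~(193,207), side ~(235,245)
o1,d1=ray("top",[(193,207)]);o2,d2=ray("side",[(235,245)]);d1,d2=d1[0],d2[0]
u=np.linalg.lstsq(np.c_[d1,-d2],o2-o1,rcond=None)[0];print(o1+u[0]*d1,o2+u[1]*d2)
to(.5747,.1427,.12,12.4)
s=snap("side")
print(proj("side",sense()["tcp_pos"]+[0,0,.0046]))
E
```

```text
tcp_pos: [0.5208, -0.3424, 0.0983]
wrist_force: [0.9, -0.5, -1.8]
gripper_width: 0.182
gripper_force: 30.0
tcp_pos: [0.5194, -0.3419, 0.1169]
wrist_force: [0.5, -0.3, -2.8]
gripper_width: 0.181
gripper_force: 30.0
[0.56374908 0.20102625 0.28030334] [0.57095428 0.20642483 0.28236031]
t 18.9 tcp [ 0.5194 -0.3419  0.1169] yaw 156.53 F [ 0.5 -0.3 -2.8] w 0.181 | shift [-4.666  1.423 -0.037] turn -0.313
[[385.02841017 165.09079638]]
```

```bash
for i in 1; do :; done
python3 -m pendant '[[[-0.1,0.03,0,0],[-0.3,0.09,0,0],[-0.5,0.15,0,0],[-0.7,0.21,0,0],[-0.9,0.27,0,0],[-1,0.3,0,0]]]' >/dev/null
python3 -m pendant '[[[-0.2,0.06,0,0],[-0.4,0.12,0,0],[-0.6,0.18,0,0],[-0.8,0.24,0,0],[-1,0.3,0,0]]]' >/dev/null
python3 -m pendant '[[[-0.2,0.06,0,0],[-0.4,0.12,0,0],[-0.6,0.18,0,0],[-0.8,0.24,0,0],[-0.95,0.29,0,0],[-1,0.3,0,0]]]'|grep -E "tcp|wrist|grip"
python3 -m pendant '[[[-0.1,0.03,0,-0.03],[-0.25,0.08,0,-0.08],[-0.4,0.12,0,-0.14],[-0.55,0.17,0,-0.2],[-0.7,0.2,0,-0.25],[-0.8,0.24,0,-0.29],[-0.85,0.26,0,-0.31],[-0.85,0.26,0,-0.31]]]'|grep -E "tcp|wrist|grip"
python3 -c "
from h import *
to(.5747,.1427,.117,12.4)"
```

```text
tcp_pos: [0.5554, -0.029, 0.1154]
wrist_force: [-0.4, 0.1, -3.2]
gripper_width: 0.18
gripper_force: 30.0
tcp_pos: [0.5654, 0.0581, 0.1154]
wrist_force: [-0.4, -0.5, -1.7]
gripper_width: 0.181
gripper_force: 30.0
t 21.45 tcp [0.5654 0.0581 0.1154] yaw -167.95 F [-0.4 -0.5 -1.7] w 0.181 | shift [-0.808 -0.268 -0.016] turn -0.003
```

```bash
python3 -m pendant '[[[-0.1,-0.03,0,0],[-0.25,-0.08,0,0],[-0.4,-0.13,0,0],[-0.55,-0.18,0,0],[-0.68,-0.22,0,-0.003],[-0.78,-0.25,0,-0.003],[-0.81,-0.27,0,-0.003],[-0.81,-0.27,0,-0.003]]]'|grep -E "tcp|wrist|grip"
python3 -m pendant '[[[0,0,0.05,0],[0,0,0.13,0],[0,0,0.21,0],[0,0,0.28,0],[0,0,0.3,0],[0,0,0.3,0]]]'|grep -E "tcp|wrist|grip"
python3 - <<'E'
from h import *
to(.5747,.1427,.0604,12.4)
s=snap("side","g");c=sense()["tcp_pos"]+[0,0,.0046]
w=np.radians(12.4);R=np.array([[np.cos(w),-np.sin(w)],[np.sin(w),np.cos(w)]])
P=proj("side",np.c_[TH@R.T+c[:2],np.full(4,c[2]+.006)]);g=cv2.cvtColor(s,cv2.COLOR_BGR2GRAY)
for p in P:
    x,y=np.round(p).astype(int);print(p);print(g[y-7:y+8,x-8:x+9])
E
```

```text
tcp_pos: [0.575, 0.1434, 0.1154]
wrist_force: [0.0, 0.8, -2.8]
gripper_width: 0.184
gripper_force: 30.0
tcp_pos: [0.5746, 0.1425, 0.0849]
wrist_force: [-0.1, -0.1, -3.4]
gripper_width: 0.181
gripper_force: 30.0
t 22.85 tcp [0.5746 0.1425 0.0849] yaw -167.63 F [-0.1 -0.1 -3.4] w 0.181 | shift [-0.002 -0.001  0.245] turn -0.0003
[284.34453909 261.09798986]
[[ 58  58  62  54  58  54  57  59  56  55  60  55  63  49  43  37  38]
 [ 64  59  57  59  53  61  59  57  56  55  47  38  36  31  29  26  29]
 [ 55  52  55  54  51  56  53  40  33  35  29  22  29  24  29  28  30]
 [ 51  54  50  41  38  32  32  29  24  27  30  30  27  28  29  26  28]
 [ 41  36  26  27  26  28  29  26  35  23  31  23  30  17  26  32  26]
 [ 16  35  25  26  31  29  23  28  29  29  32  32  24  33  27  28  21]
 [  8  27  28  36  23  21  28  33  31  30  20  30  52  70  33  24   0]
 [ 46  32  25  29  32  28  35  26  27  26  27  42  76  65  30   1   4]
 [ 74  37  26  29  30  29  34  44  23  23  26  31  35  34  20   8  33]
 [ 53  26  25  34  26  31  35  53  60  28  26  29  25  23   1  15  85]
 [ 49  20  20  33  33  27  28  21
[... 2904 characters left out ...]
107 102 112 112 104  96  90  98 107 109 114 111  98  75 130]
 [112 111 109 110 113  98  70  59  60  60  85 108 116 107  78 106 161]
 [112 107 109 116 111  80  55  56  60  49  60 102 113  97  70 145 159]
 [105 107 106 112 110  66  42  46  47  55  90 107 101  75 104 165 164]
 [ 93  99 112 112 119  91  52  46  41  68 112 113  86  86 142 163 160]
 [ 96  88  93  96 112 114  86  80  79  95 114 101  77 133 165 158 157]
 [140 117  96  77  83  89 105 114 112 110 103  86 113 157 158 157 159]
 [159 154 143 116  92  77  82  96 104 106  93  78 142 161 158 157 167]
 [155 153 167 160 149 132 113 101  82  91  72 106 156 156 160 163 165]
 [154 159 159 160 158 159 160 148 117  98  90 146 164 160 162 166 161]]
```

Hole 3 of the plate appears at side (265.5,291.5), and the prediction was (265.7,291.5), so it fits. I go down to the final height.

```bash
python3 -m pendant '[[[0,0,0.03,0],[0,0,0.08,0],[0,0,0.14,0],[0,0,0.2,0],[0,0,0.24,0],[0,0,0.24,0],[0,0,0.24,0]]]'|grep -E "tcp|wrist|grip|ee"
python3 - <<'E'
from h import *
to(.5747,.1427,.0604,12.4)
s=snap("side","h");t=snap("top","ht");c=sense()["tcp_pos"]+[0,0,.0046]
w=np.radians(12.4);R=np.array([[np.cos(w),-np.sin(w)],[np.sin(w),np.cos(w)]])
pr=lambda m,z:proj("side",np.c_[np.array(m)@R.T+c[:2],np.full(len(m),z)])
b=blob(s,pr([TH[3]],c[2]+.005)[0],4);print("hole3 seen",b,"pred top/bottom",pr([TH[3]],c[2]+.006),pr([TH[3]],c[2]))
g=cv2.GaussianBlur(cv2.cvtColor(s,cv2.COLOR_BGR2GRAY),(3,3),0)
# plate top edges: sample along outward normal, print profile
for name,A,n in(("-x edge",[(-.05,k) for k in(.05,.02,-.01,-.04)],(-1,0)),("+y edge",[(k,.06) for k in(-.04,-.02,0,.02,.04)],(0,1))):
    for a in A:
        q=pr([np.array(a)+np.array(n)*d for d in np.arange(-.012,.0161,.002)],c[2]+.006)
        print(name,a,[int(cv2.getRectSubPix(g,(1,1),tuple(map(float,v)))[0,0]) for v in q])
for p,l in zip(TH,"0123"): print(l,pr([p],c[2]+.006).round(1))
E
```

```text
tcp_pos: [0.575, 0.1428, 0.0614]
ee_rot: [[0.214, -0.977, -0.0], [-0.977, -0.214, -0.0], [0.0, 0.0, -1.0]]
wrist_force: [-0.6, 0.6, -2.7]
gripper_width: 0.178
gripper_force: 30.0
t 23.6 tcp [0.575  0.1428 0.0614] yaw -167.62 F [-0.6  0.6 -2.7] w 0.178 | shift [0.    0.003 0.01 ] turn -0.0002
hole3 seen [266.05147059 297.38602941] pred top/bottom [[266.42253679 296.15161066]] [[266.62198799 297.31663557]]
-x edge (-0.05, 0.05) [158, 160, 151, 139, 119, 103, 100, 117, 143, 148, 131, 95, 69, 55, 53]
-x edge (-0.05, 0.02) [110, 111, 112, 112, 105, 99, 98, 117, 142, 151, 134, 95, 66, 52, 52]
-x edge (-0.05, -0.01) [112, 111, 111, 107, 93, 72, 47, 36, 32, 38, 45, 51, 54, 55, 55]
-x edge (-0.05, -0.04) [36, 43, 43, 39, 33, 31, 28, 23, 15, 18, 34, 68, 105, 133, 153]
+y edge (-0.04, 0.06) [155, 160, 152, 140, 124, 108, 103, 111, 135, 150, 151, 128, 102, 81, 74]
+y edge (-0.02, 0.06) [109, 109, 111, 111, 109, 103, 99, 105, 127, 145, 150, 129, 103, 79, 71]
+y edge (0, 0.06) [114, 113, 112, 111, 109, 101, 96, 103, 124, 147, 150, 136, 109, 86, 76]
+y edge (0.02, 0.06) [108, 110, 110, 110, 106, 100, 93, 104, 121, 136, 135, 123, 114, 115, 129]
+y edge (0.04, 0.06) [46, 30, 22, 19, 19, 20, 20, 19, 19, 19, 18, 17, 17, 18, 19]
0 [[284.7 266.1]]
1 [[259.1 255.4]]
2 [[240.  284.3]]
3 [[266.4 296.2]]
```

The plate edges lie on their predicted lines, so the plate is parallel and within about 1 mm. I confirm the filler hole and hand in.

```bash
python3 -m pendant '[[[0,0,0,0],[0,0,0,0],[0,0,0,0]]]'|grep -E "tcp|wrist|grip"
python3 - <<'E'
from h import *
s=snap("side");f=blob(s,proj("side",[.5505,.2518,.02])[0],3);print("filler",plane("side",[f],.02))
s0=cv2.imread("pics/side0.png")
for n,(x,y) in dict(bottle=(262,171),beaker=(320,160),driver=(235,238)).items():print(n,np.abs(s[y-8:y+8,x-8:x+8].astype(int)-s0[y-8:y+8,x-8:x+8]).mean())
to(.5747,.1427,.0604,12.4)
print(r.finish_job())
E
```

```text
tcp_pos: [0.575, 0.1429, 0.0617]
wrist_force: [0.1, 0.3, -3.1]
gripper_width: 0.182
gripper_force: 30.0
filler [[0.55057013 0.25178985 0.02      ]]
bottle 68.47526041666667
beaker 10.390625
driver 61.48828125
t 24.05 tcp [0.5749 0.1428 0.0617] yaw -167.63 F [ 0.4  0.2 -3.6] w 0.178 | shift [0.001 0.003 0.013] turn -0.0002
the job is handed in; nothing more can be done
None
```

The job is handed in at about 24 s: the filler hole measured within about 1 mm of the needle tip, and the cover is held level about 2 cm above the rim, its holes within about 1 mm of the threads by calculation (only one hole was visible). At the end the arm hid the bottle and screwdriver from the side camera, so I couldn't confirm they hadn't moved; nothing suggested contact.

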